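# Set the toner port's bayonet cap halfway and hold it

### The arm

A 6-joint arm with a two-finger parallel gripper is mounted at the origin on the work surface. World frame = base frame: x ahead of the robot, y to its left, z up, the work surface at z = 0. Lengths are in m, angles in degrees, forces in N, time in s.
With the tool pointing down it reaches from about 0.35 to 0.875 m from the base axis. Payload 4.2 kg.
Tool frame: the origin (TCP) lies at the very end of the fingers, on their centre line; the grasp point (between the pads) lies arm.pinch_z behind it (arm.pinch_z is the distance from the TCP to the grasp point, in m); z points along the fingers, y is the line along which they close (so a half turn about z gives the same grasp; the last joint's range is limited). The gripper opens to 87 mm and grips with 3 to 60 N. Pads are 19 mm wide; open, the fingers measure 117 mm over their backs; the gripper's body (75 mm by 190 mm) begins 51 mm behind the grasp point.
Start: joints at [77.899, 22.042, 0.453, 0, -68.411, -14.817], TCP at [0.283, 0.557, 0.223] pointing down, gripper open.
Joint ranges: [-179.83, 179.83], [-69.29, 118.12], [-61.27, 80.66], [-181.25, 117.63], [-171.15, -9.14], [-177.46, 177.46]. Speed limits (degrees/s): [159.86, 159.86, 180, 180, 180, 180].

### API

Orientations are given as a 3x3 rotation matrix whose columns are the frame's x, y, z axes.
In Python, from station import readout, optics, arm gives the robot as it stands. The module is installed in compiled form; this text tells all that it offers.
- The arm moves only by the shell command python3 -m jog 'ROWS' [OPENING] [FORCE]. ROWS is a JSON object of lists of equal length, an entry for each row: "offset": the shift along the tool's x, y, z as a fraction of full scale, a list of three; "delta_rot": the turn, a rotation vector about the tool's x, y, z as a fraction of full scale, a list of three. In form: {"offset": [[x, y, z], ...], "delta_rot": [[rx, ry, rz], ...]}. A call has 1 to 20 rows; each row is the pose to reach, as a shift and turn from the pose commanded when the call began, along the tool's axes at that moment, turning the shorter way round; what a row does not reach only later rows make up. Full scale, the value 1, is 12 cm for a shift and 360 degrees for a turn. A row lasts 1/10 s, in which the tool goes at most 50 mm and 8.59 degrees, less where a joint would pass 70% of its speed; a pose out of reach is approached as far as the arm can. A call with a number of a shift or a turn outside -1 to 1 is refused whole. A call with a gripper value outside its range is refused whole. OPENING is the opening, from -1 (shut) to 1 (fully open), set as the call begins (- or left out, the last holds). The fingers move at their own pace and stop on an object; FORCE is the grip in N (left out, the last holds). Time passes only in rows, so rows that repeat a pose let the fingers close. It gives the time, the measured TCP pose, the force, the opening and the grip force at its end, in the units of the state.
- readout.state(): the state, without advancing time (a new reading comes with each control period).
- optics.snapshot(name): name is "scene" or "top"; returns a dict with "frame" (480x640x3 uint8, red, green, blue), "z_map" (480x640 float32, m along the optical axis (not along the pixel's ray), 0 where there is no reading), "vfov" (degrees; the focal length in pixels is half the picture's height over the tangent of half this angle, whatever the lens; pixels are square), "cx", "cy" (the principal point, pixels), "k1" (the pictures are not rectified: a ray, as slopes to the right and down, at radius r is drawn at 1 + k1 r^2 times it, then the intrinsics apply), "world_from_camera" (4x4, takes a point from camera to world coordinates). Camera axes: x right, y down, z forward; pixel columns grow to the right and rows downward; lengths in m; the calibration is good to about 2 mm. A picture is of the moment at which its call begins.
- arm.sign_off(): hands the job in; it is judged then, once.
The state is a dict: "time_s": time; "q": joint angles; "joint_vel": joint speeds; "joint_efforts": joint torques, N m; "eef_pos": TCP position; "eef_rot": TCP orientation; "contact_force": force on the tool from outside, world axes, zero at the start; "moment": the same for the moment, N m; "grip_width": opening from 0.0 (shut) to 1.0 (fully open); "finger_force": force on a finger pad.
Only numpy, scipy, OpenCV 4.12 (cv2) and the standard library are available. Lean on these libraries where they do the work, as an engineer would, in place of code of your own. Each camera call takes 0.05 s, during which the arm holds its last target. There are 200 camera calls.

### The job

Pull the toner drawer out to its stop by its bar handle, then take the bayonet cap (the one with the straight grip bar and two lugs), push it down into the open port in the drawer with its lugs through the two slots, and turn it clockwise, seen from above, halfway to its lock: 45 degrees of the 90, where the bar points at the two ribs on the collar. Do not let it reach the lock click, and finish while holding it there in the gripper, with the cap straight in the port and the drawer still out. Leave the round-knobbed cap, the bottle, the spare drum, the screwdriver and the brush where they are.

Things in the scene. Friction and masses are not known exactly. Their poses are not given: they have to be found in the camera images.
- drawer (a joint): the toner module's drawer: 0 = shut, 0.150 m = at its stop, fully out. It slides towards the robot and may start up to 30 mm ajar. Slide friction about 5 N plus 12 N per m/s; it stays where it is left.
- drawer_handle (a point): middle of the drawer's bar handle: level round bar, 10 mm thick, 100 mm long along this frame's y, 95 mm above the bench, its axis 40 mm from the front panel, which lies on the +x side (top 115 mm above the bench). The drawer pulls out along this frame's -x. The low housing behind it is 300 x 300 mm and 130 mm high.
- port_mouth (a point): centre of the bayonet port, level with the top of its grey collar (71 mm across), 90 mm above the bench; 128 mm to +x and 42 mm to +y of the handle, moving with the drawer, hidden inside the housing until it is out. z up. Throat 39 mm across, with two slots 13 mm wide at +x and -x, out to 53 mm across. Ledge 6 mm thick.
- port_rib (a point): one of two small ribs on the collar's outside, 38 mm from the port's axis, on either side, 45 degrees clockwise of the slots: halfway. Under the ledge the lugs turn only clockwise from the slots (negative about z), to a solid stop at about 92 degrees; past about 85 degrees a cap not held down springs up 3 mm into its lock (the click).
- plunger (a joint): sprung steel disc in the port that pushes the cap up: 0 = at rest, 5 mm below the mouth; grows to 0.011 m as the cap is pushed fully down. Pushes with 3 N at first touch, 6 N fully down. To turn, the cap's origin must be more than 11 mm below the mouth; its flange meets the collar at 16 mm.
- cap: black bayonet cap, about 80 g, upright on its plug on the bench, left or right of the drawer. Origin: centre of the plug's underside. Plug 35 mm across, 16 mm long; two lugs at its foot along +x and -x (49 mm over both, 9 mm wide, 5 mm high); flange 60 mm across, 16 to 22 mm high; straight grip bar along x, 46 mm long, 14 mm wide, 22 to 52 mm high. A half turn about z changes nothing.
- screwcap: bystander: another black cap with a round knob 42 mm in diameter and no lugs, flange 64 mm, 42 mm high; on the other side of the drawer from the bayonet cap. Not to be used.
- bottle: bystander: upright white bottle, 66 mm diameter, 170 mm high; origin at its foot.
- drum_unit: bystander: spare drum on a black carrier, 50 x 240 x 45 mm, long along its y; origin under its middle.
- screwdriver: bystander: screwdriver lying along its x axis.
- brush: bystander: small brush lying along its x axis.
Mind the look-alikes: they are no part of the job. Leave any brown, green or white look-alike of the cap alone.

How it is judged:
By the outcome, as a careful person would: the job done as asked, in the order asked, and still so for the second after the job is handed in, while the arm keeps its last pose, push and grip.
It also fails if it takes over 64 s, if anything falls off the work surface, if the arm or the gripper's body presses on something with over 40 N, if the wrist force passes 120 N, or if a joint passes its speed limit or range.

## Working session

There is one attempt and no reset: what is moved stays moved. The work goes in short steps, Python scripts to look and compute and a shell command to move; the robot and the scene stay as the last step left them, time stands still between calls to the robot, and variables do not carry over. Pictures are saved under pics/ and viewed, at most 10 in all, crops included, and the job is handed in when it is done.

```bash
mkdir -p pics
cat > h.py <<'E'
import numpy as np, cv2
from station import readout, optics, arm
def snap(n):
    return optics.snapshot(n)
def world(s,u,v,z=None):
    f=240/np.tan(np.radians(s["vfov"]/2)); k=s["k1"]
    d=np.array([(u-s["cx"])/f,(v-s["cy"])/f]); p=d.copy()
    for _ in range(30): p=d/(1+k*(p@p))
    T=s["world_from_camera"]; r=T[:3,:3]@np.array([p[0],p[1],1]); o=T[:3,3]
    t=(z-o[2])/r[2] if z is not None else s["z_map"][int(round(v)),int(round(u))]
    return o+t*r
E
python3 - <<'E'
from h import *
for n in("scene","top"):
    s=snap(n); cv2.imwrite(f"pics/{n}0.png",s["frame"][:,:,::-1]); np.save(n+"0.npy",s,allow_pickle=True)
    print(n,s["vfov"],s["cx"],s["cy"],s["k1"],s["world_from_camera"].round(3).tolist())
print(arm.pinch_z,readout.state())
E
```

```text
scene 48.38294104658561 318.54852679244533 239.49831168620187 0.02586211680523474 [[-0.465, 0.75, -0.471, 1.119], [0.885, 0.399, -0.239, 0.266], [0.008, -0.528, -0.849, 1.075], [0.0, 0.0, 0.0, 1.0]]
top 57.41545990031049 322.4643952688043 240.83061927122978 -0.10002731985470557 [[0.011, -0.996, 0.087, 0.512], [-1.0, -0.011, -0.003, 0.003], [0.004, -0.087, -0.996, 1.01], [0.0, 0.0, 0.0, 1.0]]
0.0187 {'time_s': 0.1, 'q': array([ 7.78994750e+01,  2.20883490e+01,  3.87595314e-01, -2.55785823e-02,
       -6.84111703e+01, -1.48158041e+01]), 'joint_vel': array([-0.07311621, -0.10052857,  0.21397628,  0.07526518, -0.04761648,
       -0.08826192]), 'joint_efforts': array([-6.43221956e-04, -3.91688633e+01,  1.87934750e+01,  4.23190758e+00,
        1.34448914e-02, -7.27861607e-05]), 'eef_pos': array([0.28267796, 0.55681839, 0.22154722]), 'eef_rot': array([[ 8.91594037e-01, -4.52834858e-01, -8.15376985e-04],
       [-4.52835582e-01, -8.91592178e-01, -1.82298487e-03],
       [ 9.85273544e-05,  1.99459415e-03, -9.99998006e-01]]), 'contact_force': array([-0.53213122,  0.17825247, -0.46085112]), 'moment': array([ 0.01889246, -0.03848803, -0.01331859]), 'finger_force': 0.0, 'grip_width': 1.0028931145846065}
```

View pics/scene0.png

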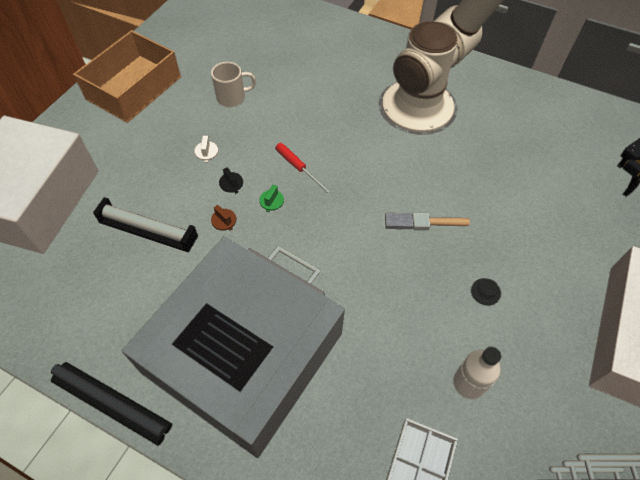

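View pics/top0.png

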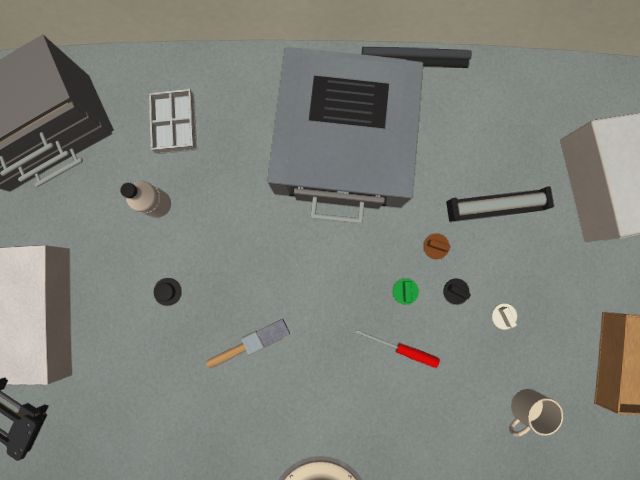

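Scene view: the drawer housing (handle at about (295,265)). Candidates for the cap, in the top view: brown (436,246), green (405,291), white (505,317), black with straight bar (457,292), black with round knob (167,292). By the description I choose black with the bar, (457,292); one close crop to check.

Run:
```python
from h import *
t=np.load("top0.npy",allow_pickle=True).item(); s=np.load("scene0.npy",allow_pickle=True).item()
a=cv2.resize(t["frame"][262:322,427:487],(400,400),interpolation=cv2.INTER_CUBIC)
b=cv2.resize(s["frame"][151:211,201:261],(400,400),interpolation=cv2.INTER_CUBIC)
c=cv2.resize(t["frame"][180:230,260:420],(800,200),interpolation=cv2.INTER_CUBIC)
im=np.vstack([np.hstack([a,b]),c])[:,:,::-1]
im=np.clip(255*(im/255.)**.5,0,255).astype(np.uint8)
cv2.imwrite("pics/crop1.png",im)
# cap: dark mask
for n,d,(u0,u1,v0,v1) in(("top",t,(432,482,267,317)),("scene",s,(206,256,156,206))):
    m=(d["frame"][v0:v1,u0:u1].max(2)<75).astype(np.uint8)
    ys,xs=np.nonzero(m); print(n,"dark n",len(xs),"c",xs.mean()+u0,ys.mean()+v0)
    P=np.array([world(d,x+u0,y+v0) for y,x in zip(ys,xs) ])
    for lo,hi in((.012,.03),(.042,.06)):
        q=P[(P[:,2]>lo)&(P[:,2]<hi)]
        if len(q)>4:
            c,sz,an=cv2.minAreaRect(q[:,:2].astype(np.float32)); w,v=np.linalg.eigh(np.cov(q[:,:2].T))
            print(lo,len(q),q.mean(0).round(4),"rect",np.round(c,4),np.round(sz,4),an,"ang",np.degrees(np.arctan2(v[1,1],v[0,1])).round(1),"z",np.median(q[:,2]))
# handle points by height
for n,d,(u0,u1,v0,v1) in(("top",t,(300,375,190,230)),("scene",s,(262,325,240,290))):
    P=np.array([world(d,x,y) for y in range(v0,v1) for x in range(u0,u1)])
    q=P[(P[:,2]>.08)&(P[:,2]<.104)]
    print(n,len(q),q.min(0).round(3),q.max(0).round(3))
    np.save("hp_"+n,q)
# housing top
P=np.array([world(t,x,y) for y in range(30,215,2) for x in range(255,435,2)])
q=P[abs(P[:,2]-.13)<.006]; print("house",cv2.minAreaRect(q[:,:2].astype(np.float32)),np.median(q[:,2]))
```

```text
top dark n 523 c 456.08221797323137 291.05736137667304
0.012 359 [ 0.4877 -0.3005  0.0216] rect [ 0.4873 -0.3034] [0.0543 0.0572] 0.30463674664497375 ang 157.0 z 0.02152492326961364
0.042 139 [ 0.4864 -0.3026  0.0507] rect [ 0.4869 -0.3035] [0.0448 0.0151] 60.66267776489258 ang 61.5 z 0.050894180597215954
scene dark n 417 c 230.34292565947243 181.15107913669064
0.012 273 [ 0.4921 -0.2992  0.0214] rect [ 0.4884 -0.3004] [0.0558 0.0573] 52.543540954589844 ang 131.9 z 0.02141623574642626
0.042 103 [ 0.4896 -0.2997  0.0501] rect [ 0.4881 -0.3008] [0.0444 0.0147] 62.778221130371094 ang 64.8 z 0.050797803982211676
top 545 [ 0.632 -0.109  0.08 ] [0.689 0.05  0.104]
scene 350 [ 0.631 -0.083  0.091] [0.68  0.028 0.103]
house ((0.8438208103179932, -0.046988487243652344), (0.3010687530040741, 0.30266904830932617), 84.10570526123047) 0.1296643079997758
```

View pics/crop1.png

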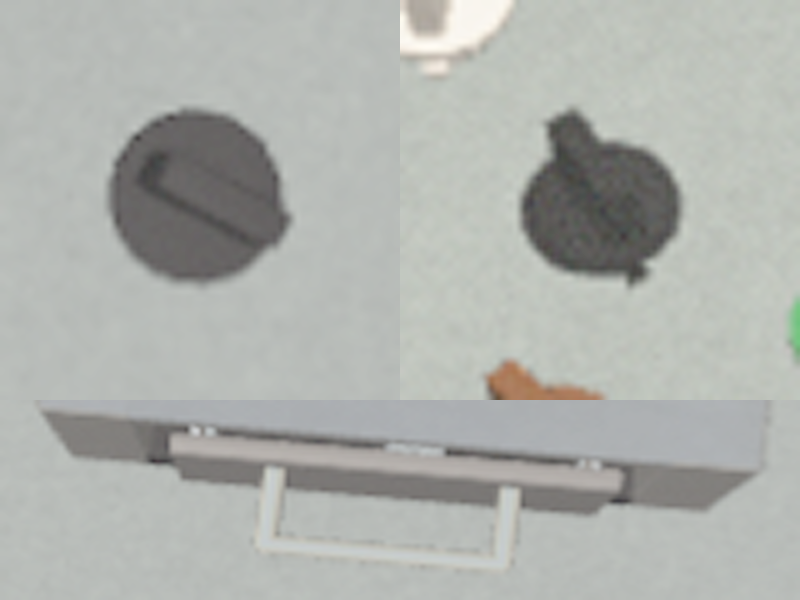

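The crop shows the chosen cap: black, straight grip bar, lug peeking out in line with the bar (crop (635,270)), so it is the bayonet cap. The lower strip shows the handle bar at crop (260..510, 545..565) and the drawer slightly ajar.

Run:
```python
from h import *
y=np.radians(-5.9); R=np.array([[np.cos(y),-np.sin(y)],[np.sin(y),np.cos(y)]]); c=np.array([.8438,-.047])
for n in("top","scene"):
    q=np.load(f"hp_{n}.npy"); l=(q[:,:2]-c)@R
    b=l[(l[:,0]<l[:,0].min()+.013)&(q[:,2]>.09)]
    print(n,l[:,0].min(),b.min(0),b.max(0),len(b), np.polyfit(b[:,1],b[:,0],1))
    for yl in np.arange(-.06,.061,.015): 
        g=l[(abs(l[:,1]-yl)<.006)&(q[:,2]>.09)]; print(yl.round(3),np.sort(g[:,0])[:8].round(3))
    b0=b.min(0);b1=b.max(0)
    m=(b0+b1)/2; print("mid world",c+R@m)
s=readout.state(); print(s["eef_pos"],s["q"])
```

```text
top -0.20936530707174972 [-0.20936531 -0.05610653] [-0.19672784  0.05264608] 259 [-0.00632694 -0.20403362]
-0.06 [-0.207 -0.205 -0.203 -0.201 -0.199 -0.197 -0.195 -0.192]
-0.045 [-0.209 -0.209 -0.208 -0.208 -0.208 -0.208 -0.207 -0.207]
-0.03 [-0.209 -0.208 -0.208 -0.208 -0.207 -0.207 -0.207 -0.207]
-0.015 [-0.209 -0.208 -0.208 -0.208 -0.207 -0.207 -0.207 -0.206]
0.0 [-0.209 -0.209 -0.209 -0.208 -0.208 -0.208 -0.207 -0.207]
0.015 [-0.209 -0.209 -0.209 -0.209 -0.208 -0.208 -0.208 -0.207]
0.03 [-0.209 -0.209 -0.209 -0.208 -0.208 -0.208 -0.207 -0.207]
0.045 [-0.208 -0.208 -0.208 -0.208 -0.208 -0.207 -0.206 -0.206]
0.06 [-0.165 -0.164 -0.164 -0.164 -0.164 -0.163]
mid world [ 0.64165115 -0.02784939]
scene -0.2097325740822586 [-0.20973257 -0.05589974] [-0.19692459  0.05490237] 239 [-0.00293494 -0.20309778]
-0.06 [-0.206 -0.204 -0.199 -0.185]
-0.045 [-0.209 -0.207 -0.207 -0.207 -0.206 -0.206 -0.205 -0.204]
-0.03 [-0.208 -0.208 -0.208 -0.207 -0.206 -0.205 -0.205 -0.205]
-0.015 [-0.209 -0.208 -0.208 -0.208 -0.206 -0.206 -0.206 -0.206]
0.0 [-0.209 -0.208 -0.207 -0.206 -0.206 -0.206 -0.206 -0.205]
0.015 [-0.209 -0.207 -0.207 -0.206 -0.206 -0.206 -0.205 -0.205]
0.03 [-0.21  -0.209 -0.209 -0.207 -0.206 -0.205 -0.205 -0.204]
0.045 [-0.209 -0.208 -0.207 -0.207 -0.207 -0.206 -0.206 -0.205]
0.06 [-0.2   -0.197 -0.194 -0.189 -0.186 -0.182 -0.178 -0.175]
mid world [ 0.64149723 -0.02659538]
[0.28267796 0.55681839 0.22154722] [ 7.78994750e+01  2.20883490e+01  3.87595314e-01 -2.55785823e-02
 -6.84111703e+01 -1.48158041e+01]
```

```bash
python3 -m jog '{"offset":[[0.3,0.2,0],[0.6,0.4,0],[1,0.6,0],[1,0.6,0],[1,0.6,0],[1,0.6,0],[1,0.6,0],[1,0.6,0],[1,0.6,0],[1,0.6,0]],"delta_rot":[[0,0,0.02],[0,0,0.04],[0,0,0.06],[0,0,0.08],[0,0,0.1],[0,0,0.12],[0,0,0.14],[0,0,0.16],[0,0,0.18],[0,0,0.192]]}' -0.1
python3 -m jog '{"offset":[[0.3,-0.23,0],[0.6,-0.46,0],[0.9,-0.69,0],[0.9,-0.69,0]],"delta_rot":[[0,0,0],[0,0,0],[0,0,0],[0,0,0]]}'
```

```text
time_s: 1.1
eef_pos: [0.3571, 0.4385, 0.222]
eef_rot: [[-0.109, -0.994, -0.001], [-0.994, 0.109, -0.001], [0.001, 0.001, -1.0]]
contact_force: [-0.1, 0.2, -0.7]
grip_width: 0.454
finger_force: 0.0
time_s: 1.5
eef_pos: [0.4295, 0.3187, 0.2222]
eef_rot: [[-0.11, -0.994, -0.001], [-0.994, 0.11, -0.002], [0.002, 0.001, -1.0]]
contact_force: [0.5, 0.6, 0.6]
grip_width: 0.448
finger_force: 0.0
```

```bash
for i in 1 2 3; do python3 -m jog '{"offset":[[0.3,-0.23,0],[0.6,-0.46,0],[0.89,-0.69,0],[0.89,-0.69,0]],"delta_rot":[[0,0,0],[0,0,0],[0,0,0],[0,0,0]]}' -0.1; done
python3 - <<'E'
from h import *
s=readout.state();print(s["q"])
s=snap("scene"); cv2.imwrite("pics/s1.png",cv2.resize(s["frame"][200:350,200:400],(800,600))[:,:,::-1])
E
```

```text
time_s: 1.9
eef_pos: [0.5008, 0.2044, 0.222]
eef_rot: [[-0.11, -0.994, -0.001], [-0.994, 0.11, -0.001], [0.001, 0.001, -1.0]]
contact_force: [-0.2, -0.0, -0.4]
grip_width: 0.452
finger_force: 0.0
time_s: 2.3
eef_pos: [0.5721, 0.0899, 0.2217]
eef_rot: [[-0.11, -0.994, -0.001], [-0.994, 0.11, -0.001], [0.001, 0.001, -1.0]]
contact_force: [0.1, -0.8, -0.6]
grip_width: 0.451
finger_force: 0.0
time_s: 2.7
eef_pos: [0.6431, -0.0247, 0.2211]
eef_rot: [[-0.109, -0.994, -0.001], [-0.994, 0.109, -0.001], [0.001, 0.001, -1.0]]
contact_force: [-0.6, 0.1, -0.3]
grip_width: 0.449
finger_force: 0.0
[ 1.21879452e+01  2.39487330e+01  3.20722040e+00  3.15593429e-02
 -6.93273337e+01 -1.84772054e+01]
```

```bash
python3 -m jog '{"offset":[[0.02,0.01,0.25],[0.02,0.01,0.5],[0.02,0.01,0.7],[0.02,0.01,0.8],[0.02,0.01,0.8]],"delta_rot":[[0,0,0],[0,0,0],[0,0,0],[0,0,0],[0,0,0]]}' -0.3
python3 -m jog '{"offset":[[0,0,0.15],[0,0,0.3],[0,0,0.4],[0,0,0.41],[0,0,0.41]],"delta_rot":[[0,0,0],[0,0,0],[0,0,0],[0,0,0],[0,0,0]]}'
python3 -m jog '{"offset":[[0,0,0],[0,0,0],[0,0,0],[0,0,0],[0,0,0],[0,0,0],[0,0,0],[0,0,0]],"delta_rot":[[0,0,0],[0,0,0],[0,0,0],[0,0,0],[0,0,0],[0,0,0],[0,0,0],[0,0,0]]}' -1 25
```

```text
time_s: 3.25
eef_pos: [0.6387, -0.023, 0.1248]
eef_rot: [[-0.104, -0.995, -0.004], [-0.995, 0.104, -0.0], [0.001, 0.004, -1.0]]
contact_force: [0.5, -0.2, 0.2]
grip_width: 0.35
finger_force: 0.0
time_s: 3.75
eef_pos: [0.6408, -0.0241, 0.0782]
eef_rot: [[-0.105, -0.995, 0.001], [-0.995, 0.105, -0.0], [0.0, -0.001, -1.0]]
contact_force: [0.6, 0.2, 0.7]
grip_width: 0.35
finger_force: 0.0
time_s: 4.55
eef_pos: [0.6404, -0.0244, 0.0779]
eef_rot: [[-0.105, -0.994, 0.001], [-0.994, 0.105, -0.0], [0.0, -0.001, -1.0]]
contact_force: [-1.6, 0.3, 3.6]
grip_width: 0.102
finger_force: 25.0
```

```bash
python3 -m jog '{"offset":[[0,0.06,0],[0,0.14,0],[0,0.24,0],[0,0.34,0],[0,0.44,0],[0,0.54,0],[0,0.64,0],[0,0.74,0],[0,0.82,0],[0,0.88,0],[0,0.92,0],[0,0.92,0]],"delta_rot":[[0,0,0],[0,0,0],[0,0,0],[0,0,0],[0,0,0],[0,0,0],[0,0,0],[0,0,0],[0,0,0],[0,0,0],[0,0,0],[0,0,0]]}' - 25
python3 -m jog '{"offset":[[0,0.03,0],[0,0.06,0],[0,0.09,0],[0,0.09,0]],"delta_rot":[[0,0,0],[0,0,0],[0,0,0],[0,0,0]]}'
```

```text
time_s: 5.75
eef_pos: [0.5309, -0.0136, 0.0779]
eef_rot: [[-0.105, -0.994, 0.002], [-0.994, 0.105, -0.001], [0.001, -0.002, -1.0]]
contact_force: [1.4, -3.5, 2.3]
grip_width: 0.101
finger_force: 25.0
time_s: 6.15
eef_pos: [0.5206, -0.0126, 0.0778]
eef_rot: [[-0.105, -0.994, 0.002], [-0.995, 0.105, -0.001], [0.001, -0.003, -1.0]]
contact_force: [2.5, -5.4, 2.1]
grip_width: 0.103
finger_force: 25.0
```

```bash
for i in 1 2 3; do python3 -m jog '{"offset":[[0,0.02,0],[0,0.04,0],[0,0.05,0],[0,0.05,0]],"delta_rot":[[0,0,0],[0,0,0],[0,0,0],[0,0,0]]}' | egrep 'eef_pos|contact'; done
```

```text
eef_pos: [0.515, -0.0121, 0.0779]
contact_force: [3.7, -6.3, 0.9]
eef_pos: [0.509, -0.0115, 0.0779]
contact_force: [4.0, -6.7, 1.5]
eef_pos: [0.5029, -0.0109, 0.0778]
contact_force: [3.5, -7.3, 2.3]
```

```bash
for i in 1 2 3; do python3 -m jog '{"offset":[[0.0,0.015,0],[0,0.03,0],[0,0.04,0],[0,0.04,0]],"delta_rot":[[0,0,0],[0,0,0],[0,0,0],[0,0,0]]}' | egrep 'eef_pos|contact'; done
```

```text
eef_pos: [0.4982, -0.0104, 0.0779]
contact_force: [3.5, -7.1, 1.5]
eef_pos: [0.4933, -0.0099, 0.0779]
contact_force: [3.7, -7.3, 2.0]
eef_pos: [0.492, -0.0097, 0.0779]
contact_force: [12.8, -13.4, -7.4]
```

```bash
python3 -m jog '{"offset":[[0,0.015,0],[0,0.02,0],[0,0.02,0],[0,0.02,0]],"delta_rot":[[0,0,0],[0,0,0],[0,0,0],[0,0,0]]}' | egrep 'eef_pos|contact'
python3 -m jog '{"offset":[[0,-0.02,0],[0,-0.04,0],[0,-0.04,0],[0,-0.04,0],[0,-0.04,0]],"delta_rot":[[0,0,0],[0,0,0],[0,0,0],[0,0,0],[0,0,0]]}' -0.3 | egrep 'eef_pos|contact|width'
python3 -m jog '{"offset":[[0,0,-0.1],[0,0,-0.3],[0,0,-0.6],[0,0,-0.9],[0,0,-1],[0,0,-1]],"delta_rot":[[0,0,0],[0,0,0],[0,0,0],[0,0,0],[0,0,0],[0,0,0]]}' | egrep 'eef_pos|contact|width'
python3 -m jog '{"offset":[[0.3,0.3,0],[0.6,0.6,0],[0.9,0.7,0],[1,0.7,0],[1,0.7,0]],"delta_rot":[[0,0,0],[0,0,0],[0,0,0],[0,0,0],[0,0,0]]}' | egrep 'eef_pos|contact|width'
python3 - <<'E'
from h import *
for n in("scene","top"):
    s=snap(n); np.save(n+"1.npy",s,allow_pickle=True)
    cv2.imwrite(f"pics/{n}1.png",s["frame"][:,:,::-1])
E
```

```text
eef_pos: [0.492, -0.0096, 0.0779]
contact_force: [18.7, -17.1, -13.6]
eef_pos: [0.4893, -0.0083, 0.0772]
contact_force: [0.7, 0.3, -0.3]
grip_width: 0.34
eef_pos: [0.4906, -0.008, 0.1993]
contact_force: [0.8, 0.6, -0.8]
grip_width: 0.349
eef_pos: [0.3918, -0.1199, 0.1958]
contact_force: [-0.0, -0.5, -0.3]
grip_width: 0.35
```

View pics/top1.png

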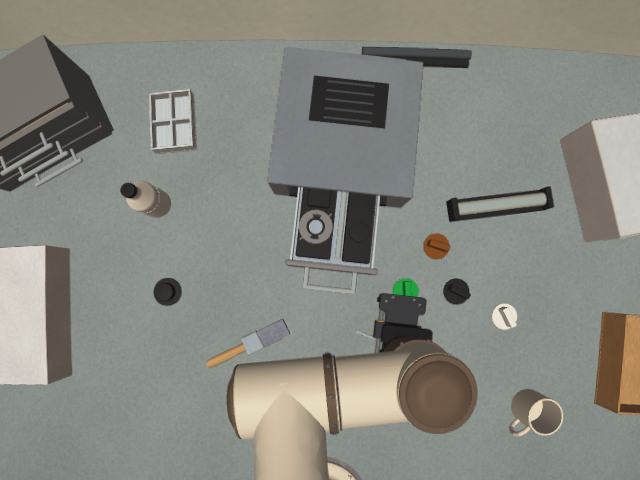

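The top view shows the drawer fully out, handle at (330,290), grey port collar at (316,227), cap still at (457,292). Measuring the port.

Run:
```python
from h import *
S={n:np.load(n+"1.npy",allow_pickle=True).item() for n in("top","scene")}
yaw=np.radians(-5.7); R=np.array([[np.cos(yaw),-np.sin(yaw)],[np.sin(yaw),np.cos(yaw)]])
g=np.array([.492,-.0265*0-.0115])+R@np.array([.128,.042]); print("guess",g)
for n,s in S.items():
    P=np.array([[*world(s,u,v),u,v] for v in range(190,330) for u in range(230,360)])
    q=P[(abs(P[:,2]-.09)<.004)&(np.hypot(P[:,0]-.622,P[:,1]-.018)<.05)]
    print(n,len(q),np.median(q[:,2]))
    pts=q[:,:2].astype(np.float32)
    h=cv2.convexHull(pts)[:,0]
    print(" circle",cv2.minEnclosingCircle(pts), "fitEllipse",cv2.fitEllipse(h))
    im=np.zeros((480,640),np.uint8); im[q[:,4].astype(int),q[:,3].astype(int)]=255
    cu,cv_=q[:,3].mean(),q[:,4].mean(); print(cu,cv_)
    a=s["frame"][int(cv_)-24:int(cv_)+24,int(cu)-24:int(cu)+24]; m=im[int(cv_)-24:int(cv_)+24,int(cu)-24:int(cu)+24]
    o=np.hstack([cv2.resize(a,(400,400),interpolation=cv2.INTER_CUBIC),cv2.resize(cv2.merge([m]*3),(400,400),interpolation=0)])
    cv2.imwrite(f"pics/port_{n}.png",o[:,:,::-1])
    # handle
    l=(P[:,:2]-[.492,-.0115])@R
    b=P[(abs(P[:,2]-.097)<.008)&(abs(l[:,0])<.009)&(abs(l[:,1])<.07)]; lb=(b[:,:2]-[.492,-.0115])@R
    if len(b): print(" handle",len(b),lb.min(0),lb.max(0),lb.mean(0),np.polyfit(lb[:,1],lb[:,0],1))
cv2.imwrite("pics/port.png",np.vstack([cv2.imread(f"pics/port_{n}.png")[:300*2] for n in S])[:800][::1] if 0 else cv2.resize(np.vstack([cv2.imread(f"pics/port_{n}.png") for n in S]),(600,600)))
```

```text
guess [0.62353854 0.01757941]
top 600 0.08957612310677177
 circle ((0.6247261166572571, 0.017142880707979202), 0.04312935099005699) fitEllipse ((0.6235162615776062, 0.0174780935049057), (0.0683768168091774, 0.08112991601228714), 38.51850509643555)
315.245 225.81833333333333
 handle 270 [-0.00469915 -0.0563689 ] [0.00891566 0.05297595] [ 0.00094692 -0.000925  ] [0.00070079 0.00094757]
scene 566 0.0891393165698724
 circle ((0.6241125464439392, 0.018295636400580406), 0.04232759028673172) fitEllipse ((0.6237400770187378, 0.017900094389915466), (0.0710299089550972, 0.07965518534183502), 35.53236770629883)
319.3939929328622 263.34982332155477
 handle 211 [-0.00499679 -0.05366701] [0.00872912 0.05455886] [0.0018964  0.00063137] [-0.00293339  0.00189825]
```

View pics/port.png

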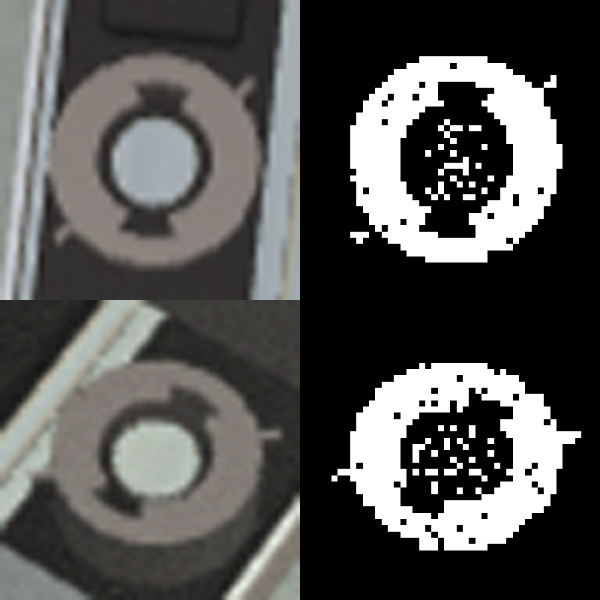

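Port: collar, slots fore and aft, ribs at top-right and lower-left. Refine centre and slot direction.

Run:
```python
from h import *
from scipy.optimize import least_squares
for n in("top","scene"):
    s=np.load(n+"1.npy",allow_pickle=True).item()
    g=cv2.cvtColor(s["frame"],cv2.COLOR_RGB2GRAY).astype(float)
    P=np.array([[*world(s,u,v,.09),g[v,u],world(s,u,v)[2]] for v in range(190,300) for u in range(280,360)])
    c=np.array([.6236,.0177])
    for _ in range(3):
        d=P[:,:2]-c; r=np.hypot(*d.T); 
        q=P[(abs(P[:,4]-.09)<.004)&(r<.0365)&(r>.015)]
        h=cv2.convexHull(q[:,:2].astype(np.float32))[:,0]
        f=least_squares(lambda p:np.hypot(h[:,0]-p[0],h[:,1]-p[1])-p[2],[*c,.035],loss="soft_l1",f_scale=.001).x; c=f[:2]
    d=P[:,:2]-c; r=np.hypot(*d.T); th=np.arctan2(d[:,1],d[:,0])
    k=(r>.0215)&(r<.0255)&(P[:,3]<70)
    a=np.degrees(np.angle(np.mean(np.exp(2j*th[k]))))/2
    k2=(r>.037)&(r<.041)&(abs(P[:,4]-.09)<.008)&(P[:,3]>90)&(abs((np.degrees(th)+51+90)%180-90)<15)
    rb=np.degrees(np.angle(np.mean(np.exp(2j*th[k2]))))/2
    print(n,f.round(4),"slot",a.round(1),k.sum(),"rib",rb.round(1),k2.sum())
    # cap again
    P=np.array([[*world(s,u,v)] for v,u in zip(*[x.ravel() for x in np.mgrid[*( (slice(270,315),slice(435,480)) if n=="top" else (slice(158,204),slice(208,254)) )]])])
    fr=s["frame"]; 
    d=np.hypot(P[:,0]-.4878,P[:,1]+.302); q=P[(d<.035)&(P[:,2]>.042)]; fl=P[(d<.035)&(P[:,2]>.017)&(P[:,2]<.027)]
    w,v=np.linalg.eigh(np.cov(q[:,:2].T))
    print(" bar",len(q),cv2.minAreaRect(q[:,:2].astype(np.float32)),np.degrees(np.arctan2(v[1,1],v[0,1]))%180," flange",cv2.minEnclosingCircle(fl[:,:2].astype(np.float32)))
```

```text
top [0.6241 0.0167 0.0353] slot -3.5 19 rib -50.7 4
 bar 142 ((0.4864031970500946, -0.30375936627388), (0.04667215794324875, 0.0147452587261796), 61.21843719482422) 61.374720881919266  flange ((0.486367791891098, -0.3034400939941406), 0.030140353366732597)
scene [0.6241 0.0179 0.0358] slot -6.4 22 rib -50.0 6
 bar 106 ((0.4873908758163452, -0.30131545662879944), (0.04797085374593735, 0.015792490914463997), 62.46857833862305) 61.30539067174827  flange ((0.48767736554145813, -0.3017995357513428), 0.030474714934825897)
```

```bash
python3 -m jog '{"offset":[[0.25,-0.2,0],[0.5,-0.4,0],[0.715,-0.475,0],[0.715,-0.475,0]],"delta_rot":[[0,0,0],[0,0,0],[0,0,0],[0,0,0]]}' 0.2 | egrep 'eef|width'
python3 -m jog '{"offset":[[0.25,-0.2,0],[0.5,-0.4,0],[0.715,-0.475,0],[0.715,-0.475,0],[0.715,-0.475,0]],"delta_rot":[[0,0,0.02],[0,0,0.04],[0,0,0.0625],[0,0,0.0625],[0,0,0.0625]]}' 0.2 | egrep 'eef|width'
```

```text
eef_pos: [0.4426, -0.2114, 0.1958]
eef_rot: [[-0.107, -0.994, -0.002], [-0.994, 0.107, 0.0], [0.0, 0.002, -1.0]]
grip_width: 0.575
eef_pos: [0.4888, -0.3006, 0.1961]
eef_rot: [[-0.476, -0.879, -0.002], [-0.879, 0.476, 0.001], [-0.0, 0.003, -1.0]]
grip_width: 0.6
```

```bash
python3 -m jog '{"offset":[[0.02,0.006,0.3],[0.02,0.006,0.6],[0.02,0.006,0.9],[0.02,0.006,1],[0.02,0.006,1]],"delta_rot":[[0,0,0],[0,0,0],[0,0,0],[0,0,0],[0,0,0]]}' | egrep 'eef|width'
python3 -m jog '{"offset":[[0,0,0.15],[0,0,0.3],[0,0,0.38],[0,0,0.415],[0,0,0.415],[0,0,0.415]],"delta_rot":[[0,0,0],[0,0,0],[0,0,0],[0,0,0],[0,0,0],[0,0,0]]}' | egrep 'eef|width|contact'
python3 -c "
from h import *
s=snap('scene'); cv2.imwrite('pics/g.png',cv2.resize(s['frame'][120:240,170:330],(800,600))[:,:,::-1])"
```

```text
eef_pos: [0.4862, -0.3019, 0.076]
eef_rot: [[-0.476, -0.88, -0.004], [-0.88, 0.476, 0.001], [0.001, 0.004, -1.0]]
grip_width: 0.602
eef_pos: [0.488, -0.3036, 0.0287]
eef_rot: [[-0.477, -0.879, 0.002], [-0.879, 0.477, -0.001], [-0.0, -0.002, -1.0]]
contact_force: [0.7, 0.3, 0.6]
grip_width: 0.597
```

View pics/g.png

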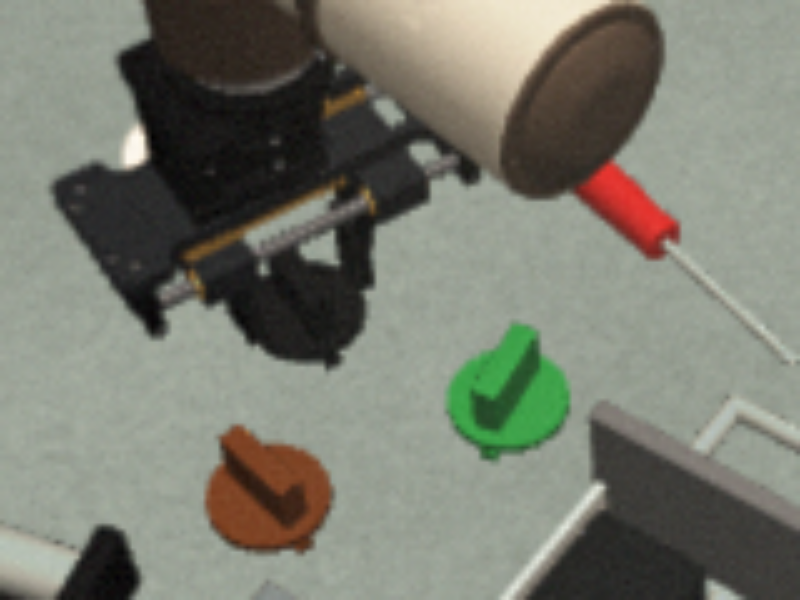

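The picture shows the fingers at (250,320) and (360,250) straddling the black cap's bar; green and brown caps untouched.

```bash
python3 -m jog '{"offset":[[0,0.01,0.01],[0,0.01,0.025],[0,0.01,0.025]],"delta_rot":[[0,0,0],[0,0,0],[0,0,0]]}' | egrep 'eef|width|contact'
python3 -m jog '{"offset":[[0,0,0],[0,0,0],[0,0,0],[0,0,0],[0,0,0],[0,0,0],[0,0,0],[0,0,0],[0,0,0],[0,0,0]],"delta_rot":[[0,0,0],[0,0,0],[0,0,0],[0,0,0],[0,0,0],[0,0,0],[0,0,0],[0,0,0],[0,0,0],[0,0,0]]}' -1 40
python3 -m jog '{"offset":[[0,0,-0.1],[0,0,-0.3],[0,0,-0.6],[0,0,-0.9],[0,0,-1],[0,0,-1]],"delta_rot":[[0,0,0],[0,0,0],[0,0,0],[0,0,0],[0,0,0],[0,0,0]]}'
python3 -m jog '{"offset":[[0,0,-0.2],[0,0,-0.4],[0,0,-0.5],[0,0,-0.5]],"delta_rot":[[0,0,0],[0,0,0],[0,0,0],[0,0,0]]}'
```

```text
eef_pos: [0.486, -0.3027, 0.0245]
eef_rot: [[-0.478, -0.878, -0.0], [-0.878, 0.478, 0.0], [-0.0, 0.0, -1.0]]
contact_force: [0.1, -1.1, 0.1]
grip_width: 0.597
time_s: 14.0
eef_pos: [0.4862, -0.3028, 0.0246]
eef_rot: [[-0.478, -0.879, 0.0], [-0.879, 0.478, -0.0], [-0.0, -0.0, -1.0]]
contact_force: [-0.2, -0.2, 1.0]
grip_width: 0.155
finger_force: 40.0
time_s: 14.6
eef_pos: [0.4872, -0.3031, 0.1472]
eef_rot: [[-0.478, -0.878, 0.005], [-0.878, 0.478, -0.002], [-0.001, -0.005, -1.0]]
contact_force: [-0.8, -0.1, -1.0]
grip_width: 0.159
finger_force: 40.0
time_s: 15.0
eef_pos: [0.4865, -0.3028, 0.2049]
eef_rot: [[-0.478, -0.878, 0.001], [-0.878, 0.478, -0.0], [-0.0, -0.001, -1.0]]
contact_force: [-0.0, -0.7, -1.3]
grip_width: 0.154
finger_force: 40.0
```

```bash
for i in 1 2; do python3 -m jog '{"offset":[[-0.2,0.02,0],[-0.5,0.05,0],[-0.8,0.08,0],[-0.964,0.089,0],[-0.964,0.089,0]],"delta_rot":[[0,0,0],[0,0,0],[0,0,0],[0,0,0],[0,0,0]]}' | egrep 'eef_pos|width'; done
python3 -m jog '{"offset":[[-0.2,0.02,0],[-0.5,0.05,0],[-0.8,0.08,0],[-0.964,0.089,0],[-0.964,0.089,0],[-0.964,0.089,0],[-0.964,0.089,0],[-0.964,0.089,0],[-0.964,0.089,0],[-0.964,0.089,0],[-0.964,0.089,0]],"delta_rot":[[0,0,0.02],[0,0,0.04],[0,0,0.06],[0,0,0.08],[0,0,0.1],[0,0,0.12],[0,0,0.14],[0,0,0.16],[0,0,0.18],[0,0,0.1865],[0,0,0.1865]]}'
python3 -c "
from h import *
print(readout.state()['q'])"
```

```text
eef_pos: [0.5319, -0.1938, 0.2022]
grip_width: 0.158
eef_pos: [0.5781, -0.088, 0.203]
grip_width: 0.158
time_s: 17.1
eef_pos: [0.6231, 0.0158, 0.2037]
eef_rot: [[-0.995, 0.1, -0.002], [0.1, 0.995, -0.0], [0.002, -0.001, -1.0]]
contact_force: [-0.2, -0.1, -0.9]
grip_width: 0.158
finger_force: 40.0
[ 1.63068125e+01  2.26812025e+01 -1.33393648e+00 -1.07167699e-02
 -6.60992950e+01 -1.12066288e+02]
```

```bash
python3 -m jog '{"offset":[[-0.006,0.013,0.2],[-0.006,0.013,0.4],[-0.006,0.013,0.55],[-0.006,0.013,0.6],[-0.006,0.013,0.6],[-0.006,0.013,0.6]],"delta_rot":[[0,0,0],[0,0,0],[0,0,0],[0,0,0],[0,0,0],[0,0,0]]}'
python3 - <<'E'
from h import *
for n in("scene","top"):
    s=snap(n); np.save(n+"2.npy",s,allow_pickle=True)
    a=s["frame"][185:305,240:400]; cv2.imwrite(f"pics/{n}2.png",cv2.resize(a,(800,600),interpolation=cv2.INTER_CUBIC)[:,:,::-1])
st=readout.state(); print(st["eef_pos"],st["contact_force"])
E
```

```text
time_s: 17.7
eef_pos: [0.6253, 0.0185, 0.1334]
eef_rot: [[-0.995, 0.099, 0.001], [0.099, 0.995, -0.0], [-0.001, 0.0, -1.0]]
contact_force: [0.2, -0.1, -1.7]
grip_width: 0.159
finger_force: 40.0
[0.62541432 0.01883129 0.13385718] [ 0.41535627 -0.63683911  0.26447849]
```

View pics/scene2.png

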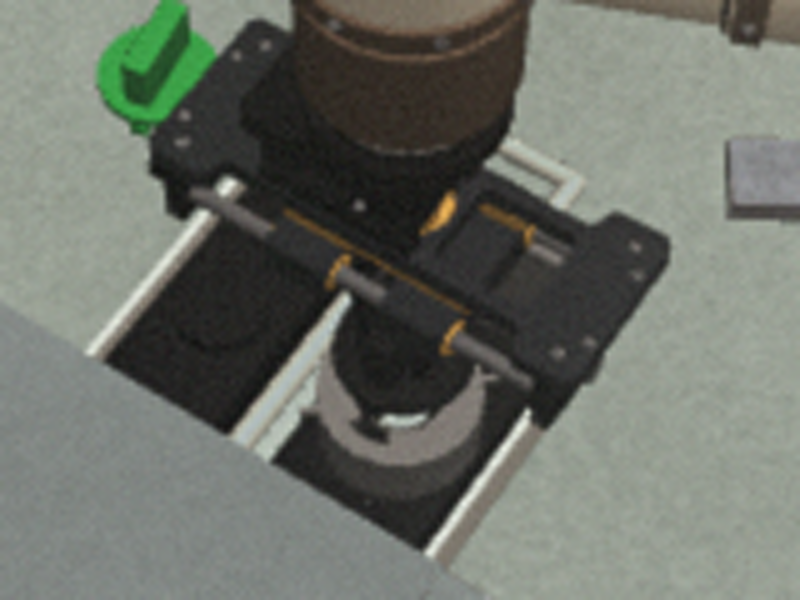

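The cap hangs over the collar (crop (405,370)), with the slot visible at (365,425). Checking the flange centre.

Run:
```python
from h import *
from scipy.optimize import least_squares
s=np.load("scene2.npy",allow_pickle=True).item()
g=s["frame"].max(2)
P=np.array([[*world(s,u,v),u,v] for v in range(235,275) for u in range(295,345)])
r=np.hypot(P[:,0]-.6248,P[:,1]-.0182)
k=(r<.036)&(P[:,2]>.122)&(P[:,2]<.138)
q=P[k]; print(len(q),np.median(q[:,2]),q[:,:2].max(0),q[:,:2].min(0))
f=lambda z:None
# far-side arc (towards camera): outermost point per angle bin
th=np.degrees(np.arctan2(q[:,1]-.0182,q[:,0]-.6248)); rr=np.hypot(q[:,0]-.6248,q[:,1]-.0182)
B=[]
for a in range(-180,180,10):
    m=(th>=a)&(th<a+10)
    if m.sum(): i=np.argmax(np.where(m,rr,0)); B.append(q[i,:3]); print(a,rr[i].round(4),q[i,2].round(4),end=" | ")
B=np.array(B); ok=np.hypot(B[:,0]-.6248,B[:,1]-.0182)>.026; B=B[ok]
print(); print(least_squares(lambda p:np.hypot(B[:,0]-p[0],B[:,1]-p[1])-.0297,[.6248,.0182],loss="soft_l1",f_scale=.0007).x)
print(readout.state()["eef_pos"])
```

```text
255 0.13032960458088805 [0.65471475 0.04976907] [ 0.60340851 -0.00969215]
-110 0.0272 0.1258 | -100 0.0279 0.1286 | -90 0.0261 0.1309 | -80 0.0271 0.1311 | -70 0.0279 0.1311 | -60 0.0281 0.1273 | -50 0.0267 0.129 | -40 0.0283 0.1287 | -30 0.0291 0.1297 | -20 0.0283 0.1266 | -10 0.0299 0.1285 | 0 0.0299 0.1305 | 10 0.0307 0.1286 | 20 0.0296 0.1316 | 30 0.0315 0.1348 | 40 0.0314 0.1284 | 50 0.0321 0.1314 | 60 0.032 0.1333 | 70 0.0322 0.1314 | 80 0.0311 0.1326 | 90 0.0312 0.1316 | 100 0.0303 0.1297 | 120 0.0301 0.1315 | 130 0.0308 0.1307 | 
[0.62509966 0.02040027]
[0.62541432 0.01883129 0.13385718]
```

```bash
python3 -m jog '{"offset":[[0.008,-0.018,0],[0.008,-0.018,0.05],[0.008,-0.018,0.1],[0.008,-0.018,0.14],[0.008,-0.018,0.14],[0.008,-0.018,0.14]],"delta_rot":[[0,0,0],[0,0,0],[0,0,0],[0,0,0],[0,0,0],[0,0,0]]}'|egrep 'eef|cont'
python3 -m jog '{"offset":[[0,0,0.02],[0,0,0.04],[0,0,0.05],[0,0,0.05]],"delta_rot":[[0,0,0],[0,0,0],[0,0,0],[0,0,0]]}'|egrep 'eef|cont'
```

```text
eef_pos: [0.6235, 0.0168, 0.1155]
eef_rot: [[-0.995, 0.099, -0.0], [0.099, 0.995, -0.0], [0.0, -0.0, -1.0]]
contact_force: [0.9, 0.3, -0.6]
eef_pos: [0.6235, 0.0168, 0.1097]
eef_rot: [[-0.995, 0.099, -0.0], [0.099, 0.995, -0.0], [0.0, -0.0, -1.0]]
contact_force: [-0.0, 0.7, -0.7]
```

```bash
python3 -m jog '{"offset":[[0,0,0.02],[0,0,0.04],[0,0,0.06],[0,0,0.075],[0,0,0.075],[0,0,0.075]],"delta_rot":[[0,0,0],[0,0,0],[0,0,0],[0,0,0],[0,0,0],[0,0,0]]}'|egrep 'eef|cont|width'
```

```text
eef_pos: [0.6237, 0.0168, 0.1011]
eef_rot: [[-0.995, 0.099, 0.001], [0.099, 0.995, -0.0], [-0.001, 0.0, -1.0]]
contact_force: [-0.8, 0.8, 4.6]
grip_width: 0.16
```

```bash
python3 -m jog '{"offset":[[0,0,0.006],[0,0,0.006],[0,0,0.006],[0,0,0.006],[0,0,0.006],[0,0,0.006]],"delta_rot":[[0,0,0],[0,0,0.01],[0,0,0.02],[0,0,0.03],[0,0,0.04],[0,0,0.04]]}'
python3 -m jog '{"offset":[[0,0,0],[0,0,0],[0,0,0],[0,0,0],[0,0,0],[0,0,0],[0,0,0],[0,0,0],[0,0,0],[0,0,0]],"delta_rot":[[0,0,0.01],[0,0,0.02],[0,0,0.03],[0,0,0.04],[0,0,0.05],[0,0,0.06],[0,0,0.07],[0,0,0.08],[0,0,0.085],[0,0,0.085]]}'
python3 - <<'E'
from h import *
st=readout.state(); R=st["eef_rot"]; print("yaw",np.degrees(np.arctan2(R[1,0],R[0,0])),st["moment"],st["eef_pos"],st["q"][5])
for n in("scene",):
    s=snap(n); np.save(n+"3.npy",s,allow_pickle=True)
    a=s["frame"][215:305,260:380]; cv2.imwrite(f"pics/{n}3.png",cv2.resize(a,(800,600),interpolation=cv2.INTER_CUBIC)[:,:,::-1])
E
```

```text
time_s: 20.0
eef_pos: [0.6241, 0.0168, 0.1004]
eef_rot: [[-0.939, 0.343, 0.002], [0.343, 0.939, 0.0], [-0.001, 0.001, -1.0]]
contact_force: [0.7, -0.1, 4.3]
grip_width: 0.156
finger_force: 40.0
time_s: 21.0
eef_pos: [0.624, 0.0168, 0.1003]
eef_rot: [[-0.635, 0.773, 0.001], [0.773, 0.635, 0.0], [-0.001, 0.001, -1.0]]
contact_force: [0.9, 0.1, 4.2]
grip_width: 0.157
finger_force: 40.0
yaw 129.39992519615174 [-0.08182039 -0.24804345 -0.0343584 ] [0.6240245  0.01684166 0.10034993] -156.99824714219795
```

View pics/scene3.png

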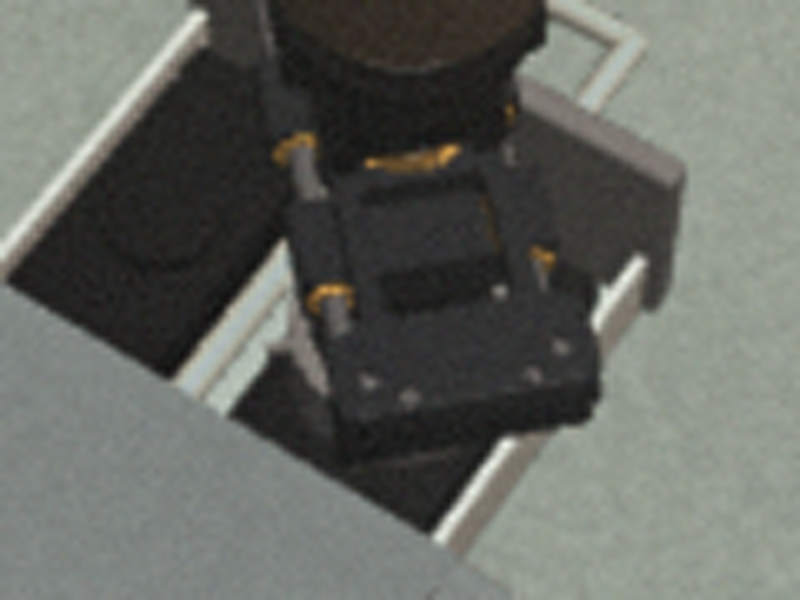

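The cap is hidden under the gripper; the drawer is still out. Tool yaw 129.4° = bar at -50.6° against ribs at about -50.4°. One numeric check of the drawer.

Run:
```python
from h import *
y=np.radians(-5.7); R=np.array([[np.cos(y),-np.sin(y)],[np.sin(y),np.cos(y)]])
for k in (1,3):
    s=np.load(f"scene{k}.npy",allow_pickle=True).item()
    P=np.array([world(s,u,v) for v in range(195,260) for u in range(320,380)]); l=(P[:,:2]-[.492,-.0115])@R
    m=(abs(P[:,2]-.115)<.004)&(abs(l[:,0]-.04)<.03)&(l[:,1]>.03); h=(abs(P[:,2]-.097)<.006)&(abs(l[:,0])<.02)&(abs(l[:,1])<.05)
    print(k,"panel x",m.sum(),np.median(l[m,0]),"handle",h.sum(),np.median(l[h,0]))
```

```text
1 panel x 137 0.04690272306009536 handle 180 0.0020980730843796055
3 panel x 136 0.04705590607599991 handle 71 0.0027007899782384584
```

```bash
python3 -c "
from h import *
s=readout.state(); print(s['time_s'],s['eef_pos'],s['contact_force'],s['finger_force']); print(arm.sign_off())"
```

```text
21.05 [0.62403803 0.0168642  0.10031693] [0.39803403 0.14929206 3.52985264] 40.00101249665022
the job is handed in; nothing more can be done
None
```

I handed the job in at 21 s: the drawer is out at its stop, and the bayonet cap is about 14 mm down in the port and turned 45° clockwise in line with the ribs, short of the lock click and still held in the gripper; the gripper hid the cap from the camera, so depth and angle come from the arm's readings.

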